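Start the thread and screw down the red jar lid

ROBOT

A 6-joint arm with a two-finger parallel gripper is mounted at the origin on a cart in front of the work surface, level with it; the furniture and walls round the work are solid. World frame = base frame: x ahead of the robot, y to its left, z up, the work surface at z = 0. Lengths are in mm, angles in rad, forces in N, time in s.
With the tool pointing down it reaches from about 350 to 975 mm from the base axis. Payload 7.1 kg.
Tool frame: the origin (TCP) lies at the very end of the fingers, on their centre line; the grasp point (between the pads) lies 19 mm behind it (ctrl.grasp_offset is the distance from the TCP to the grasp point, in mm); z points along the fingers, y is the line along which they close (so a half turn about z gives the same grasp; the last joint's range is limited). The gripper opens to 88 mm and grips with 3 to 60 N. Pads are 20 mm wide; open, the fingers measure 115 mm over their backs; the gripper's body (75 mm by 178 mm) begins 61 mm behind the grasp point.
Start: joints at [1.083, 0.423, 1.63, -0, 1.089, -0.019], TCP at [282.352, 557.568, 222.675] pointing down, gripper open.
Joint ranges: [-3, 3], [-0.9, 2.11], [0.09, 2.58], [-1.31, 4.45], [0.11, 2.69], [-2.54, 2.54]. Speed limits (rad/s): [2.39, 2.39, 3.01, 3.14, 3.14, 3.14].

INTERFACE

Orientations are given as a rotation vector (axis times angle).
In Python, from workcell import ctrl, viewer, ticket, models gives the robot as it stands.
- The arm moves only by the tool play_rows, never from a script. Its arguments are lists of equal length, an entry for each row: "dp": the shift along the world's x, y, z in mm, a list of three; "yaw": the turn about the world's z in degrees. In form: {"dp": [[tx, ty, tz], ...], "yaw": [yaw, ...]}. A call has 1 to 8 rows; each row shifts and turns the commanded pose from where the row before left it; what a row does not reach is not made up. A row lasts 1/12 s, in which the tool goes at most 41.7 mm and 7.16 degrees, less where a joint would pass 70% of its speed; a pose out of reach is approached as far as the arm can. A call is refused whole if a number of a shift passes 41.7 or a number of a turn 7.16, either way. A call with a gripper value outside its range is refused whole. "gripper" is the closure, from 0 (fully open) to 1 (shut), set as the call begins (left out, the last holds). The fingers move at their own pace and stop on an object; the grip force is fixed at half the most. Time passes only in rows, so rows that do not move let the fingers close. It gives the time, the measured TCP pose, the force, the opening and the grip force at its end, in the units of the state.
- ctrl.get_obs(): the state, without advancing time (a new reading comes with each control period).
- viewer.get_image(name): name is "side" or "top"; returns a dict with "pixels" (384x512x3 uint8, red, green, blue), "range_z" (384x512 float32, mm along the optical axis (not along the pixel's ray), 0 where there is no reading), "fx", "fy", "cx", "cy" (pixels), "T" (4x4, takes a point from camera to world coordinates). Camera axes: x right, y up, looking along -z (the intrinsics and any distortion apply to the point x, -y, -z); pixel columns grow to the right and rows downward; lengths in mm; the calibration is good to about 2 mm. A picture is of the moment at which its call begins.
- ticket.close_job(): hands the job in; it is judged then, once.
Trained networks look in a picture, given as the dict that the camera call returned (one of the last four; its "shot" number tells which), for a name from the list of things; names that differ only in an ending like _2 or _b are one class to them, and where a whole thing is asked for, a point or a joint stands for the part that bears it (a point fixed in the world has none). Each returns a list of dicts, best first, with "conf" (0 to 1); they miss things now and then, are a little off and sometimes report something else, mostly with a low value. They report only what shows in the picture. A call takes as long as a camera call. They do not tell look-alikes from the thing itself.
- models.look_for(picture, name): "bbox" ([centre column, centre row, width, height] in pixels, round what is visible of it).
- models.landmark_of(picture, name): "location" ([column, row] in pixels: a listed point, or the origin of a listed thing).
The state is a dict: "t": time; "qpos": joint angles; "qvel": joint speeds; "joint_torque": joint torques, N m; "ee_pos": TCP position; "orientation": TCP orientation; "ft_force": force on the tool from outside, world axes, zero at the start; "moment": the same for the moment, N m; "width": finger opening in mm; "grasp_force": force on a finger pad.
Only numpy, scipy, OpenCV 4.12 (cv2) and the standard library are available. Lean on these libraries where they do the work, as an engineer would, in place of code of your own. Each camera call takes 0.05 s, during which the arm holds its last target. There are 200 camera calls.

TASK

The red lid sits high on its jar, not yet caught in the thread. Without lifting it off, turn it backward (anticlockwise seen from above) until it drops at the thread start, where its white line meets the black marks, then screw it forward (clockwise) as far as it goes, until the white line meets the green marks, and let go. Leave the blue lid as it is.

Things in the scene. Friction and masses are not known exactly. Their poses are not given: they have to be found in the camera images.
- red_lid: Red round ribbed lid, 56 mm across, 26 mm high, 60 g, loose on the red jar's neck (1.5 mm side play); turns easily, grip its skirt at any yaw. Origin: centre of its lower edge; z up; x along the white line on its flat top. Two lugs: a half turn looks and works alike. phi = its yaw less red_jar's, anticlockwise +, modulo 180 deg. Starts at phi 3 to 34 deg, riding high on the thread.
- red_jar: White jar, fixed: grey holder 102 mm across, 40 mm high, on a 110 mm square plate. Origin: plate's underside centre, on the worktop; z up, the lid's axis; plate edges along x, y. Jar shoulder 72 mm across, 64 mm high; neck top 95 mm. Green marks at +x and -x (white line there, phi = 0: shut, a stop); black marks 75 deg anticlockwise of them (thread start).
- red_seat (a point): Where the red lid's origin lies when shut, 74 mm above red_jar's origin. Lid's origin starts 9 to 10 mm above it; turned backward it climbs up to 1.5 mm; at phi 62 to 88 deg (best 75) it is free to sink to 2 mm above (a gripper must go down with it); forward from there it sinks 0.027 mm/deg to 0 at phi = 0, with 3 mm upward play. Turned forward undropped it stays high.
- blue_lid_mark (a point): One end of the white line on top of the blue lid, 24 mm from that lid's centre. The blue lid, otherwise equal to the red one, sits loose on a second, equal jar and holder at least 20 cm from the red one; it is to stay as it is.
There are look-alikes about, which are no part of the job. Several things have the shape of the red_lid; the one meant has the colours described above.

How it is judged:
By the outcome, as a careful person would: the job done as asked, in the order asked, and still so for the second after the job is handed in, with the robot touching nothing.
It also fails if it takes over 38 s, if anything falls off the work surface, if the arm or the gripper's body presses on something with over 40 N, if the wrist force passes 120 N, or if a joint passes its speed limit or range.

## Working session

There is one attempt and no reset: what is moved stays moved. The work goes in short steps, Python scripts to look and compute and a tool call to move; the robot and the scene stay as the last step left them, time stands still between calls to the robot, and variables do not carry over. Pictures are saved under pics/ and viewed, at most 10 in all, crops included, and the job is handed in when it is done.

Besides the shell and the picture viewer there is one more tool, called after "Call:" by a JSON object that holds its "fn" and its "kwargs". play_rows: Moves the arm, as the interface text tells. Its arguments: {"type":"object","properties":{"dp":{"type":"array"},"yaw":{"type":"array"},"gripper":{"type":"number"}},"required":["dp","yaw"]}

```bash
mkdir -p pics
cat > h.py <<'E'
import numpy as np, cv2
from workcell import ctrl, viewer, ticket, models
def save(im,name,crop=None,s=1):
    p=im["pixels"][:,:,::-1]
    if crop: c0,r0,c1,r1=crop; p=p[r0:r1,c0:c1]
    p=cv2.resize(np.ascontiguousarray(p),None,fx=s,fy=s,interpolation=cv2.INTER_CUBIC)
    cv2.imwrite("pics/"+name,p)
def ray(im,c,r):
    d=np.array([(c-im["cx"])/im["fx"],-(r-im["cy"])/im["fy"],-1.]); T=im["T"]
    return T[:3,3],T[:3,:3]@d
def atz(im,c,r,z):
    o,d=ray(im,c,r); return o+d*(z-o[2])/d[2]
def pt(im,c,r):
    o,d=ray(im,c,r); return o+d*im["range_z"][int(round(r)),int(round(c))]
E
python3 - <<'E'
from h import *
for n in("top","side"):
    im=viewer.get_image(n); save(im,n+"0.png",s=1.5)
    print(n,[k for k in im],im["fx"],im["T"][:3,3].round())
    for o in("red_lid","red_jar","red_seat","blue_lid_mark"):
        f=models.landmark_of(im,o); print(o,[(np.round(a["location"],1),round(a["conf"],2),pt(im,*a["location"]).round()) for a in f[:4]])
    print([(np.round(a["bbox"]),round(a["conf"],2)) for a in models.look_for(im,"red_lid")])
print(ctrl.get_obs()["t"],ctrl.get_obs()["orientation"],ctrl.get_obs()["ft_force"])
E
```

```text
top ['pixels', 'range_z', 'fx', 'fy', 'cx', 'cy', 'T', 'shot'] 474.0944046402497 [ 251.    0. 1095.]
red_lid [(array([169.8, 134.7]), 0.97, array([616., 197.,  26.])), (array([211.8, 134.6]), 0.92, array([612.,  98.,  29.])), (array([174.4, 184.2]), 0.79, array([477., 172., 110.])), (array([168.2, 273.8]), 0.65, array([293., 200.,  28.]))]
red_jar [(array([182.2, 193.7]), 0.64, array([457., 156., 104.]))]
red_seat [(array([174.4, 188.5]), 0.73, array([467., 171., 111.]))]
blue_lid_mark [(array([325.2, 155.3]), 0.9, array([ 527., -153.,  113.]))]
[(array([169., 137.,  25.,  28.]), 0.95), (array([165., 275.,  23.,  28.]), 0.78), (array([215., 251.,  22.,  28.]), 0.71), (array([213., 132.,  24.,  23.]), 0.62), (array([175., 183.,  26.,  27.]), 0.57), (array([181., 196.,  65.,  67.]), 0.23)]
side ['pixels', 'range_z', 'fx', 'fy', 'cx', 'cy', 'T', 'shot'] 405.9684008201763 [ 103. -769.  649.]
red_lid [(array([173.4, 185.8]), 0.88, array([293., 179.,  12.])), (array([291. , 178.8]), 0.81, array([608.,  72.,  20.])), (array([235.7, 153.8]), 0.67, array([470., 151.,  91.])), (array([274.8, 160.5]), 0.64, array([608., 175.,  25.]))]
red_jar [(array([235.2, 175.4]), 0.95, array([458., 126.,  37.]))]
red_seat [(array([236.1, 154.9]), 0.87, array([471., 150.,  88.]))]
blue_lid_mark [(array([307.1, 200.9]), 0.89, array([ 522., -148.,  113.]))]
[(array([202., 196.,  18.,  22.]), 0.92), (array([293., 176.,  23.,  16.]), 0.72), (array([172., 179.,  20.,  17.]), 0.56), (array([235., 148.,  25.,  13.]), 0.52), (array([277., 159.,  23.,  16.]), 0.48)]
0.6 [ 7.29544001e-01  3.05570910e+00 -1.72607967e-05] [0.88465146 0.1061964  0.15396956]
```

View pics/top0.png

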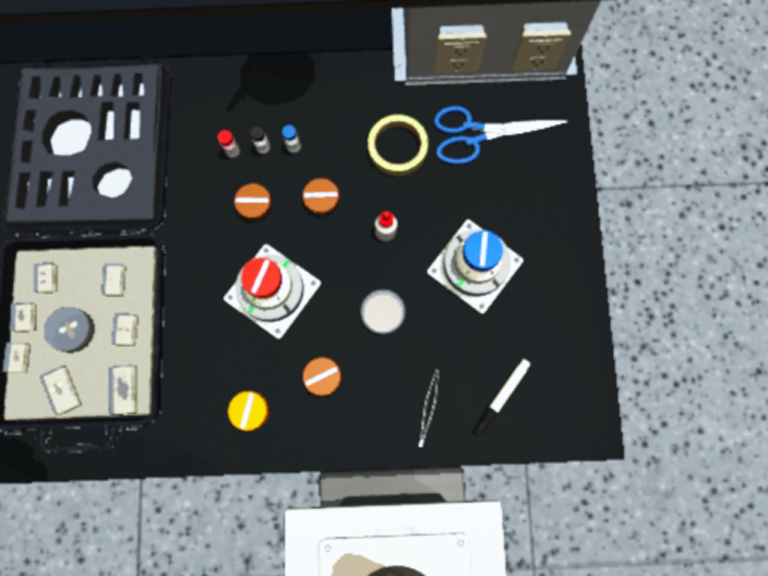

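Run:
```python
from h import *
im=viewer.get_image("top"); save(im,"top1.png",(140,155,210,230),8)
px=im["pixels"].astype(int); H,W=px.shape[:2]
# cloud near jar
rr,cc=np.mgrid[150:235,135:220]
P=np.array([pt(im,c,r) for r,c in zip(rr.ravel(),cc.ravel())]); C=px[rr.ravel(),cc.ravel()]
red=(C[:,0]>C[:,1]+50)&(C[:,0]>C[:,2]+50)
m=(P[:,2]>95)&(P[:,2]<125)&(np.hypot(P[:,0]-470,P[:,1]-172)<60)
print("high pts",m.sum(),P[m].mean(0),P[m].min(0),P[m].max(0),np.median(P[m],0))
m2=m&red; print("red",m2.sum(),P[m2].mean(0),P[m2].min(0),P[m2].max(0))
w=m&(C.min(1)>150); print("white",w.sum(),np.c_[P[w],rr.ravel()[w],cc.ravel()[w]].round())
im=viewer.get_image("side"); save(im,"side1.png",(200,125,275,195),8)
```

```text
high pts 570 [475.42920176 173.59815821 109.27646734] [448.32256242 146.12047222  95.1862277 ] [504.69382159 202.93120702 115.616943  ] [475.33884448 174.13546433 109.66351497]
red 489 [475.28343068 173.4307789  109.19139444] [448.32256242 146.12047222  95.1862277 ] [504.69382159 202.93120702 115.616943  ]
white 95 [[501. 166. 109. 173. 177.]
 [501. 164. 110. 173. 178.]
 [499. 168. 111. 174. 176.]
 [499. 166. 110. 174. 177.]
 [498. 164. 112. 174. 178.]
 [499. 162. 108. 174. 179.]
 [496. 170. 112. 175. 175.]
 [496. 168. 111. 175. 176.]
 [497. 166. 108. 175. 177.]
 [496. 163. 113. 175. 178.]
 [496. 162. 111. 175. 179.]
 [494. 170. 112. 176. 175.]
 [494. 168. 112. 176. 176.]
 [495. 166. 110. 176. 177.]
 [495. 164. 109. 176. 178.]
 [493. 170. 109. 177. 175.]
 [493. 169. 108. 177. 176.]
 [492. 166. 110. 177. 177.]
 [493. 164. 108. 177. 178.]
 [490. 172. 113. 178. 174.]
 [489. 170. 113. 178. 175.]
 [490. 168. 111. 178. 176.]
 [489. 165. 114. 178. 177.]
 [488. 172. 112. 179. 174.]
 [488. 168. 110. 179. 176.]
 [488. 166. 110. 179. 177.]
 [486. 175. 109. 180. 173.]
 [486. 172. 111. 180. 174.]
[... 1177 characters left out ...]
 [467. 183. 110. 189. 169.]
 [466. 181. 112. 189. 170.]
 [467. 179. 107. 189. 171.]
 [466. 176. 113. 189. 172.]
 [467. 175. 108. 189. 173.]
 [465. 183. 110. 190. 169.]
 [464. 181. 111. 190. 170.]
 [464. 179. 110. 190. 171.]
 [465. 177. 106. 190. 172.]
 [463. 185. 109. 191. 168.]
 [462. 183. 111. 191. 169.]
 [462. 181. 110. 191. 170.]
 [462. 179. 110. 191. 171.]
 [462. 177. 110. 191. 172.]
 [460. 185. 109. 192. 168.]
 [460. 183. 110. 192. 169.]
 [460. 181. 111. 192. 170.]
 [460. 179. 108. 192. 171.]
 [458. 185. 108. 193. 168.]
 [458. 183. 110. 193. 169.]
 [458. 181. 110. 193. 170.]
 [458. 179. 111. 193. 171.]
 [456. 185. 110. 194. 168.]
 [456. 183. 110. 194. 169.]
 [456. 181. 110. 194. 170.]]
```

View pics/top1.png

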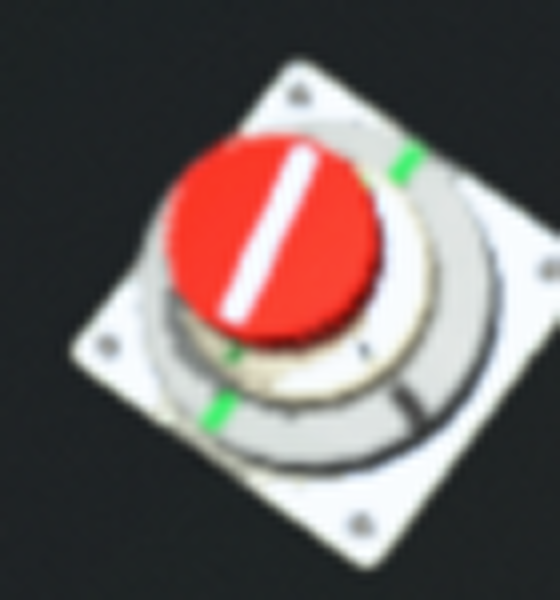

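View pics/side1.png

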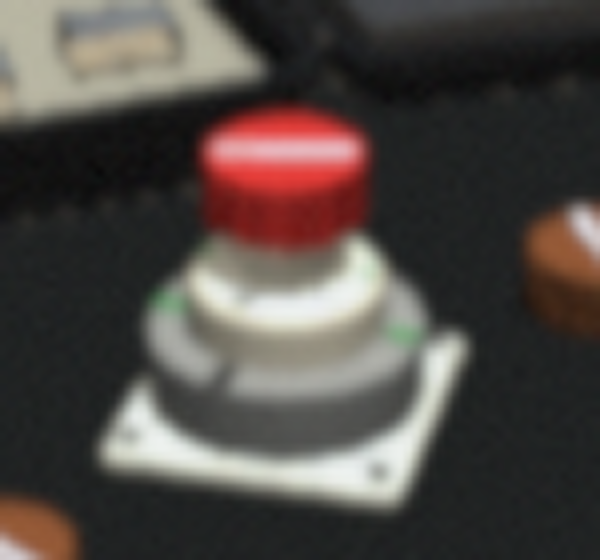

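Red-lid candidates in the top picture are brown at (169,135), (214,132) and (214,251), yellow at (165,274), and bright red on the jar at (174,184). The last one fits: it is red, high on a white jar with green marks. The blue lid is at (322,167). The enlarged crop shows the white line about 14° anticlockwise of the green marks.

Run:
```python
from h import *
im=viewer.get_image("top")
q=lambda X,Y,z: atz(im,140+X/8-.5,155+Y/8-.5,z)[:2]
ang=lambda a,b: np.degrees(np.arctan2(*(a-b)[::-1]))
g1,g2=q(408,162,40),q(218,410,40); w1,w2=q(303,148,109.5),q(232,318,109.5)
print("green mid",(g1+g2)/2,ang(g1,g2),np.linalg.norm(g1-g2)); print("white mid",(w1+w2)/2,ang(w1,w2),np.linalg.norm(w1-w2))
px=im["pixels"].astype(int)
m=((px[...,0]>120)&(px[...,0]>2*px[...,1]))
m[:160]=0;m[210:]=0;m[:,:150]=0;m[:,200:]=0
k=cv2.morphologyEx(m.astype(np.uint8),cv2.MORPH_CLOSE,np.ones((7,7),np.uint8))
cs=max(cv2.findContours(k,0,2)[0],key=cv2.contourArea); print("circle",cv2.minEnclosingCircle(cs),cv2.boundingRect(cs))
(c,r),R=cv2.minEnclosingCircle(cs); print(atz(im,c,r,105))
# plate: white pts z~<15
P=np.array([[*pt(im,c,r)] for r in range(155,230) for c in range(140,220) if px[r,c].min()>150])
P=P[(P[:,2]<25)]; box=cv2.minAreaRect(P[:,:2].astype(np.float32)); print("plate",box,P[:,2].mean())
for n in("top","side"):
    im=viewer.get_image(n)
    for o,z in(("red_seat",74),("red_jar",0)):
        a=models.landmark_of(im,o)[0]; print(n,o,atz(im,*a["location"],z))
```

```text
green mid [478.51630907 173.99398286] -37.71295083612947 88.42940365235836
white mid [478.30593037 174.7366728 ] -22.44893848814679 49.41353463216821
circle ((173.57229614257812, 184.31927490234375), 13.692781448364258) (161, 172, 27, 27)
[477.65800667 174.22345969 105.        ]
plate ((478.5631408691406, 174.3428192138672), (112.61238098144531, 111.60488891601562), 52.73532485961914) 9.680975621136595
top red_seat [471.74618347 180.49465101  74.        ]
top red_jar [479.83675399 176.15192575   0.        ]
side red_seat [479.01940607 185.0509724   74.        ]
side red_jar [479.28967904 181.77786745   0.        ]
```

Call:
{"fn": "play_rows", "kwargs": {"dp": [[14, -27.4, 0], [14, -27.4, 0], [14, -27.4, 0], [14, -27.4, 0], [14, -27.4, 0], [14, -27.4, 0], [14, -27.4, 0], [14, -27.4, 0]], "yaw": [0, 0, 0, 0, 0, 0, 0, 0], "gripper": 0}}

```text
t: 1.72
ee_pos: [394.8, 337.1, 222.8]
orientation: [0.729, 3.056, 0.0]
ft_force: [0.2, 0.3, 0.6]
width: 87.7
grasp_force: 0.0
```

Call:
{"fn": "play_rows", "kwargs": {"dp": [[14, -27.4, 0], [14, -27.4, 0], [14, -27.4, 0], [14, -27.4, 0], [14, -27.4, 0], [14, -27.4, 0], [0, 0, 0], [0, 0, 0]], "yaw": [0, 0, 0, 0, 0, 0, 0, 0]}}

```text
t: 2.38
ee_pos: [478.9, 172.9, 222.8]
orientation: [0.735, 3.054, 0.0]
ft_force: [-0.1, 0.1, 0.1]
width: 87.6
grasp_force: 0.0
```

Call:
{"fn": "play_rows", "kwargs": {"dp": [[-0.4, 1.4, -24], [0, 0, -24], [0, 0, -24], [0, 0, -24], [0, 0, -24], [0, 0, -16], [0, 0, -8], [0, 0, 0]], "yaw": [0, 0, 0, 0, 0, 0, 0, 0]}}

```text
t: 3.05
ee_pos: [476.5, 176.0, 77.2]
orientation: [-0.727, -3.053, 0.002]
ft_force: [-0.2, -0.7, -0.5]
width: 87.7
grasp_force: 0.0
```

Run:
```python
from h import *
save(viewer.get_image("side"),"side2.png",(200,110,275,195),7)
o=ctrl.get_obs(); print(o["qpos"].round(3) if hasattr(o["qpos"],"round") else o["qpos"],o["ft_force"])
```

```text
[ 0.33   0.481  1.972  0.     0.69  -0.773] [0.10483248 0.58425112 0.34123386]
```

View pics/side2.png

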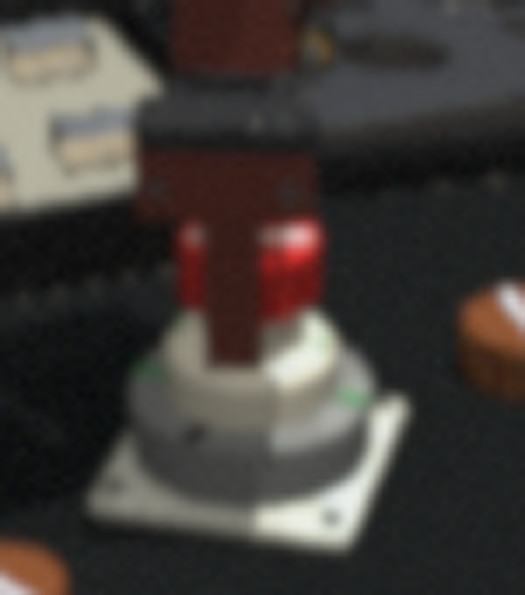

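Fingers straddle the red lid well; tips are at skirt level and clear of the shoulder.

Call:
{"fn": "play_rows", "kwargs": {"dp": [[0, 0, 0]], "yaw": [0]}}

```text
t: 3.18
ee_pos: [478.4, 176.1, 79.4]
orientation: [0.728, 3.055, 0.001]
ft_force: [-0.3, -0.2, 1.0]
width: 87.9
grasp_force: 0.0
```

Call:
{"fn": "play_rows", "kwargs": {"dp": [[0, 0, 0]], "yaw": [0]}}

```text
t: 3.27
ee_pos: [478.7, 176.0, 79.8]
orientation: [0.729, 3.054, 0.002]
ft_force: [-0.2, -0.6, 0.9]
width: 87.6
grasp_force: 0.0
```

Call:
{"fn": "play_rows", "kwargs": {"dp": [[0, -1.5, -1], [0, 0, 0], [0, 0, 0], [0, 0, 0]], "yaw": [0, 0, 0, 0]}}

```text
t: 3.6
ee_pos: [478.2, 173.8, 78.0]
orientation: [0.73, 3.055, 0.001]
ft_force: [0.4, 0.0, 0.5]
width: 87.8
grasp_force: 0.0
```

Call:
{"fn": "play_rows", "kwargs": {"dp": [[0, 0, 0], [0, 0, 0], [0, 0, 0], [0, 0, 0], [0, 0, 0], [0, 0, 0], [0, 0, 0], [0, 0, 0]], "yaw": [0, 0, 0, 0, 0, 0, 0, 0], "gripper": 1}}

```text
t: 4.27
ee_pos: [478.0, 173.9, 77.7]
orientation: [0.73, 3.056, 0.0]
ft_force: [-0.2, 0.4, 0.3]
width: 56.7
grasp_force: 30.0
```

Call:
{"fn": "play_rows", "kwargs": {"dp": [[0, 0, 0], [0, 0, 0], [0, 0, 0], [0, 0, 0], [0, 0, 0], [0, 0, 0]], "yaw": [5, 5, 5, 5, 5, 0]}}

```text
t: 4.77
ee_pos: [478.6, 174.1, 78.3]
orientation: [0.044, 3.14, 0.001]
ft_force: [-0.1, 0.5, 4.8]
width: 56.3
grasp_force: 30.0
```

Call:
{"fn": "play_rows", "kwargs": {"dp": [[0, 0, 0.2], [0, 0, 0.2], [0, 0, 0.2], [0, 0, 0.2], [0, 0, 0], [0, 0, 0]], "yaw": [5, 5, 5, 5, 0, 0]}}

```text
t: 5.27
ee_pos: [478.1, 174.1, 78.6]
orientation: [-0.491, 3.102, 0.0]
ft_force: [0.4, 1.4, 0.2]
width: 56.3
grasp_force: 30.0
```

Call:
{"fn": "play_rows", "kwargs": {"dp": [[0, 0, 0], [0, 0, 0], [0, 0, 0], [0, 0, -1], [0, 0, -1], [0, 0, -1], [0, 0, 0], [0, 0, 0]], "yaw": [5, 5, 4, 0, 0, 0, 0, 0]}}

```text
t: 5.93
ee_pos: [478.0, 174.0, 75.3]
orientation: [-0.867, 3.019, 0.0]
ft_force: [0.7, 1.7, -0.9]
width: 56.1
grasp_force: 30.0
```

Call:
{"fn": "play_rows", "kwargs": {"dp": [[0, 0, -1.2], [0, 0, -1.2], [0, 0, -1.2], [0, 0, -0.7], [0, 0, 0], [0, 0, 0]], "yaw": [0, 0, 0, 0, 0, 0]}}

```text
t: 6.43
ee_pos: [478.3, 174.1, 71.2]
orientation: [-0.869, 3.018, 0.0]
ft_force: [1.4, 3.5, 0.1]
width: 56.3
grasp_force: 30.0
```

Call:
{"fn": "play_rows", "kwargs": {"dp": [[0.2, 0.5, -0.6], [0, 0, -0.6], [0, 0, -0.4], [0, 0, 0], [0, 0, 0]], "yaw": [0, 0, 0, 0, 0]}}

```text
t: 6.85
ee_pos: [478.2, 174.3, 70.1]
orientation: [-0.87, 3.019, -0.0]
ft_force: [-0.9, 2.0, 7.7]
width: 56.0
grasp_force: 30.0
```

Call:
{"fn": "play_rows", "kwargs": {"dp": [[0, 0, 0], [0, 0, 0], [0, 0, -0.15], [0, 0, -0.15], [0, 0, -0.15], [0, 0, -0.15], [0, 0, 0]], "yaw": [-5, -5, -5, -5, -5, -5, 0]}}

```text
t: 7.43
ee_pos: [478.2, 174.2, 69.3]
orientation: [-0.052, 3.141, -0.0]
ft_force: [-0.4, 1.4, 6.1]
width: 56.3
grasp_force: 30.0
```

Call:
{"fn": "play_rows", "kwargs": {"dp": [[0, 0, -0.1], [0, 0, -0.15], [0, 0, -0.15], [0, 0, -0.15], [0, 0, -0.15], [0, 0, -0.15], [0, 0, -0.15], [0, 0, 0]], "yaw": [-5, -5, -5, -5, -5, -5, -5, 0]}}

```text
t: 8.1
ee_pos: [478.2, 174.1, 68.4]
orientation: [0.895, 3.011, -0.001]
ft_force: [0.1, 1.0, 5.4]
width: 56.3
grasp_force: 30.0
```

Run:
```python
from h import *
o=ctrl.get_obs(); print(o["moment"],o["ft_force"],o["joint_torque"],o["qpos"])
```

```text
[ 0.08825757 -0.03661778 -0.10224199] [0.13614818 1.03962277 5.40296921] [ -0.05978788 -44.63964343 -14.87460852  -0.14318583   0.09969924
   1.01691585] [ 3.25979196e-01  4.99031855e-01  1.97509191e+00 -6.60712768e-04
  6.67561498e-01 -6.66303096e-01]
```

Call:
{"fn": "play_rows", "kwargs": {"dp": [[0, 0, -0.1], [0, 0, -0.1], [0, 0, 0]], "yaw": [-4, -4, 0]}}

```text
t: 8.35
ee_pos: [478.8, 174.5, 68.2]
orientation: [1.1, 2.942, 0.001]
ft_force: [1.9, 1.2, 4.6]
width: 56.2
grasp_force: 30.0
```

Run:
```python
from h import *
o=ctrl.get_obs(); print(o["moment"],o["ft_force"],o["qpos"][5],o["orientation"])
```

```text
[ 0.35739322 -0.2717107  -0.00851184] [1.86163324 1.16055794 4.63001691] -0.5289083616507839 [1.09971168e+00 2.94166401e+00 1.06178137e-03]
```

Call:
{"fn": "play_rows", "kwargs": {"dp": [[0, 0, 0], [0, 0, 0]], "yaw": [-3, 0]}}

```text
t: 8.52
ee_pos: [478.9, 174.5, 68.1]
orientation: [1.171, 2.914, 0.001]
ft_force: [2.2, 2.7, 4.5]
width: 56.1
grasp_force: 30.0
```

Run:
```python
from h import *
o=ctrl.get_obs(); print(o["moment"],o["ft_force"],o["qpos"][5],o["orientation"])
```

```text
[ 0.33386745 -0.41973284  0.2943036 ] [2.18335566 2.73309307 4.45174464] -0.47971824486154047 [1.17107657e+00 2.91365492e+00 1.17004495e-03]
```

Call:
{"fn": "play_rows", "kwargs": {"dp": [[0, 0, 0], [0, 0, 0], [0, 0, 0]], "yaw": [-2, -2, 0]}}

```text
t: 8.77
ee_pos: [478.4, 174.8, 68.1]
orientation: [1.269, 2.873, 0.001]
ft_force: [1.0, 4.9, 6.6]
width: 56.2
grasp_force: 30.0
```

Run:
```python
from h import *
o=ctrl.get_obs(); print(o["moment"],o["ft_force"],o["qpos"][5],o["orientation"])
im=viewer.get_image("top"); save(im,"top3.png",(140,155,210,230),8)
```

```text
[ 0.8464175  -0.06806383  0.74161579] [1.03386204 4.91683392 6.55204528] -0.41168710518220053 [1.26937932e+00 2.87304815e+00 7.00108301e-04]
```

Call:
{"fn": "play_rows", "kwargs": {"dp": [[0, 0, 0], [0, 0, 0], [0, 0, 0], [0, 0, 0], [0, 0, 0], [0, 0, 0], [0, 0, 0], [0, 0, 0]], "yaw": [0, 0, 0, 0, 0, 0, 0, 0], "gripper": 0}}

```text
t: 9.48
ee_pos: [478.1, 174.3, 67.7]
orientation: [-1.274, -2.871, 0.0]
ft_force: [-0.1, -0.0, -0.7]
width: 87.7
grasp_force: 0.0
```

Call:
{"fn": "play_rows", "kwargs": {"dp": [[0, 0, 5], [0, 0, 15], [0, 0, 20], [0, 0, 25], [0, 0, 25], [0, 0, 25], [0, 0, 25], [0, 0, 0]], "yaw": [0, 0, 0, 0, 0, 0, 0, 0]}}

```text
t: 10.15
ee_pos: [480.8, 175.3, 212.8]
orientation: [1.272, 2.866, 0.009]
ft_force: [1.5, 0.6, 0.8]
width: 87.4
grasp_force: 0.0
```

Call:
{"fn": "play_rows", "kwargs": {"dp": [[-14, 27, 0], [-14, 27, 0], [-14, 27, 0], [-14, 27, 0], [-14, 27, 0], [-14, 27, 0], [-14, 27, 0], [-14, 27, 0]], "yaw": [0, 0, 0, 0, 0, 0, 0, 0]}}

```text
t: 10.82
ee_pos: [365.0, 391.4, 207.5]
orientation: [-1.274, -2.871, 0.001]
ft_force: [-0.0, -0.4, -0.1]
width: 87.9
grasp_force: 0.0
```

Run:
```python
from h import *
im=viewer.get_image("top"); save(im,"top4.png",(140,155,210,230),8)
im=viewer.get_image("side"); save(im,"side4.png",(200,125,275,195),8)
```

```text
(no output)
```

View pics/top4.png

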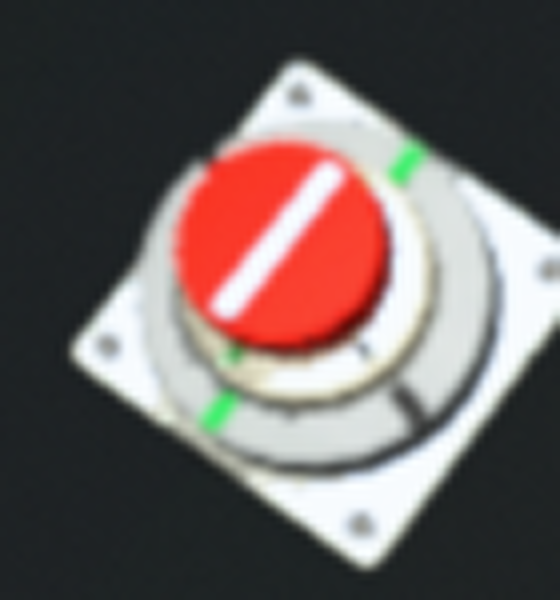

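View pics/side4.png

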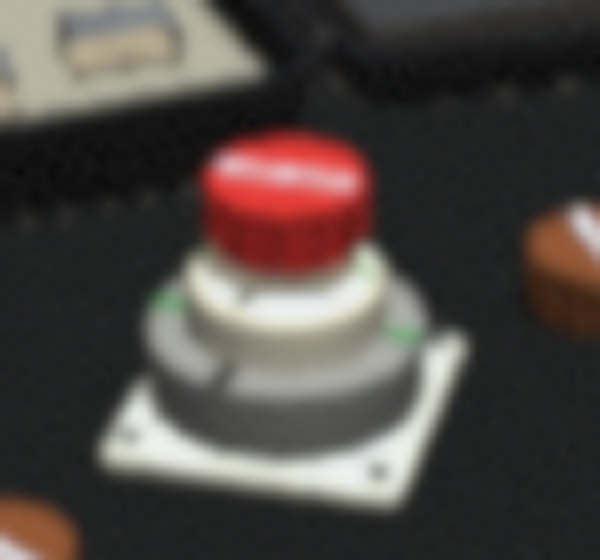

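The white line, (335,170) to (222,310) in the crop, now runs parallel to the green marks. The lid sits about 9 mm lower in the side view.

Call:
{"fn": "play_rows", "kwargs": {"dp": [[0, 0, 0], [0, 0, 0], [0, 0, 0]], "yaw": [0, 0, 0]}}

```text
t: 11.17
ee_pos: [366.5, 389.3, 207.6]
orientation: [-1.276, -2.871, 0.001]
ft_force: [0.2, -0.7, -0.4]
width: 87.9
grasp_force: 0.0
```

```bash
python3 -c "
from h import *
print(ticket.close_job())"
```

```text
the job is handed in; nothing more can be done
None
```

The red lid was turned back until it dropped at the thread start, then screwed forward to its stop with the white line at the green marks, and released; the blue lid was not touched and the job was handed in at about 11 s.

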